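# Pack two layers of flower bulbs for storage

### The job

Pack the flower bulbs away for winter: tip all six bulbs out of the metal scoop into the empty open tray, and stand the empty scoop upright on the bench again. After the bulbs are in, lay the separator board squarely over that tray so that it covers it, then set the full carrier tray squarely on the board, its two runners either side of the board's grip. Set the board and the carrier down, do not let them drop, and do not disturb the pots, jar and hand tools that stand about.

Things in the scene. Friction and masses are not known exactly. Their poses are not given: they have to be found in the camera images.
- tray: empty open tray of plain pale wood, fixed to the bench: 100 (its x) x 140 (its y) mm, 50 mm high, walls and floor 6 mm. Origin: centre of its underside, on the bench; z up
- board: separator board of plain plywood lying on the bench: 110 (x) x 150 (y) mm, 6 mm thick, flat beneath, with a wooden grip block fixed to the middle of its upper face, 16 (x) x 60 (y) mm and 20 mm high (its top 26 mm above the underside). 0.12 kg. Origin: centre of its underside
- board_grip (a point): centre line of the board's grip block, 18 mm above the board's underside
- carrier: carrier tray of pale wood with bulbs fixed in it: 100 (x) x 140 (y) mm, on two runners 28 mm high, 16 wide, that lie along x at y = +-60 mm (104 mm apart inside, so they clear the board's 60 mm grip). Walls reach 73 mm; end posts at y = +-64 mm carry a round bar, 16 mm thick, along y, its axis 125 mm up. About 0.45 kg. Origin: centre, level with the runners' underside
- carrier_grip (a point): middle of the carrier's bar, 125 mm above the origin
- scoop: aluminium scoop: round cup, outside diameter 52 mm at the foot, 80 at the rim, 50 high, wall 3, floor 4, and a straight level round handle 16 mm thick. 0.14 kg empty. Origin: level with the cup's underside; the cup's axis is at y = -45 mm; the handle runs along y from the cup to y = +88 mm, its axis 40 mm above the underside; z points up out of the mouth
- scoop_grip (a point): point on the handle's axis at y = +45 mm, 40 mm above the underside, a good place to hold it
- scoop_rim (a point): centre of the cup's mouth, 50 mm above the underside
- bulb0_c (a point): centre of a loose round brown bulb, 20 mm in diameter, 12 g, at the start in the scoop's cup
- bulb1_c (a point): centre of a loose round brown bulb, 20 mm in diameter, 12 g, at the start in the scoop's cup
- bulb2_c (a point): centre of a loose round brown bulb, 20 mm in diameter, 12 g, at the start in the scoop's cup
- bulb3_c (a point): centre of a loose round brown bulb, 20 mm in diameter, 12 g, at the start in the scoop's cup
- bulb4_c (a point): centre of a loose round brown bulb, 20 mm in diameter, 12 g, at the start in the scoop's cup
- bulb5_c (a point): centre of a loose round brown bulb, 20 mm in diameter, 12 g, at the start in the scoop's cup
- claypot: bystander: small empty terracotta pot, 64 mm across, 55 mm high; origin at the centre of its underside
- whitepot: bystander: square white pot, 48 mm wide, 50 mm high; origin at the centre of its underside
- jar: bystander: closed glass jar, 56 mm across, 85 mm high; origin at the centre of its underside
- trowel: bystander: hand trowel lying flat along its x, 238 mm long, 46 mm wide, 22 mm high; origin on the bench at the blade end of its handle, handle to -x for 110 mm
- handfork: bystander: hand fork lying flat along its x, 216 mm long, 50 mm wide, 22 mm high; origin on the bench at the tine end of its handle, handle to -x for 110 mm
There are look-alikes about, which are no part of the job. Leave any blue look-alike of the carrier alone.

How it is judged:
By the outcome, as a careful person would: the job done as asked, in the order asked, and still so for the second after the job is handed in, with the robot touching nothing.
It also fails if it takes over 72 s, if anything falls off the work surface, if the arm or the gripper's body presses on something with over 40 N, if the wrist force passes 120 N, or if a joint passes its speed limit or range.

### The arm

A 6-joint arm with a two-finger parallel gripper is mounted at the origin on the work surface. World frame = base frame: x ahead of the robot, y to its left, z up, the work surface at z = 0. Lengths are in mm, angles in rad, forces in N, time in s.
With the tool pointing down it reaches from about 350 to 875 mm from the base axis. Payload 4.2 kg.
Tool frame: the origin (TCP) lies at the very end of the fingers, on their centre line; the grasp point (between the pads) lies 19 mm behind it; z points along the fingers, y is the line along which they close (so a half turn about z gives the same grasp; the last joint's range is limited). The gripper opens to 85 mm and grips with 20 to 120 N. Pads are 22 mm wide; open, the fingers measure 114 mm over their backs; the gripper's body (76 mm by 85 mm) begins 54 mm behind the grasp point. The pads swing forward as they close: fully open they stand 13 mm farther back than shut.
Start: joints at [-1.031, 0.385, 0.008, 0, -1.194, -0.259], TCP at [173.219, -600.495, 231.312] pointing down, gripper open.
Joint ranges: [-3.14, 3.14], [-1.21, 2.06], [-1.07, 1.41], [-3.16, 2.05], [-2.99, -0.16], [-3.1, 3.1]. Speed limits (rad/s): [2.79, 2.79, 3.14, 3.14, 3.14, 3.14].

### API

Orientations are given as a rotation vector (axis times angle).
In Python, from bench import manip, snapshot, camera_info gives the robot as it stands.
- The arm moves only by the tool send_rows, never from a script. Its argument "steps" is a list of rows, each a list of 7 numbers: the turn, a rotation vector about the tool's x, y, z in degrees, then the shift along the tool's x, y, z in cm, then the opening, from 0 (shut) to 1 (fully open). A call has 1 to 12 rows; each row shifts and turns the commanded pose from where the row before left it, along the tool's axes as they then stand; what a row does not reach is not made up. A row lasts 1/12 s, in which the tool goes at most 41.7 mm and 7.16 degrees, less where a joint would pass 70% of its speed; a pose out of reach is approached as far as the arm can. A call with a gripper value outside its range is refused whole. The fingers move at their own pace and stop on an object; "squeeze" is the grip in N (left out, the last holds). Time passes only in rows, so rows that do not move let the fingers close. It gives the time, the measured TCP pose, the force, the opening and the grip force at its end, in the units of the state.
- manip.get_state(): the state, without advancing time (a new reading comes with each control period).
- snapshot(name): name is "scene" or "top" or "wrist"; returns (picture, depth): 420x560x3 uint8, blue, green, red; 420x560 float32, mm along the optical axis (not along the pixel's ray), 0 where there is no reading.
- camera_info(name): a dict with "intrinsics" (3x3 intrinsics, pixels), "R" (3x3) and "t" (3): a world point X has camera coordinates R X + t. Camera axes: x right, y down, z forward; pixel columns grow to the right and rows downward; lengths in mm; the calibration is good to about 2 mm. A picture is of the moment at which its call begins: read the wrist's pose just before it. camera_info takes no time and is no camera call; for the wrist camera it gives the pose at the moment of the call.
- manip.hand_in(): hands the job in; it is judged then, once.
The state is a dict: "t": time; "qpos": joint angles; "qd": joint speeds; "tau": joint torques, N m; "ee_pos": TCP position; "ee_rot": TCP orientation; "force": force on the tool from outside, world axes, zero at the start; "wrist_torque": the same for the moment, N m; "opening": opening from 0.0 (shut) to 1.0 (fully open); "grasp_force": force on a finger pad.
Only numpy, scipy, OpenCV 4.12 (cv2) and the standard library are available. Lean on these libraries where they do the work, as an engineer would, in place of code of your own. Each camera call takes 0.05 s, during which the arm holds its last target. There are 200 camera calls.

## Working session

There is one attempt and no reset: what is moved stays moved. The work goes in short steps, Python scripts to look and compute and a tool call to move; the robot and the scene stay as the last step left them, time stands still between calls to the robot, and variables do not carry over. Pictures are saved under pics/ and viewed, at most 10 in all, crops included, and the job is handed in when it is done.

Besides the shell and the picture viewer there is one more tool, called after ">>>" by a JSON object that holds its "method" and its "body". send_rows: Moves the arm, as the interface text tells. Its arguments: {"type":"object","properties":{"steps":{"type":"array"},"squeeze":{"type":"number"}},"required":["steps"]}

```bash
ls; mkdir -p pics
python3 - <<'E'
from bench import manip, snapshot, camera_info
import cv2,numpy as np
for n in("top","scene"):
    p,d=snapshot(n); cv2.imwrite(f"pics/{n}0.png",p); np.save(f"pics/{n}0.npy",d)
    c=camera_info(n); print(n,np.round(c["intrinsics"],1).tolist(),np.round(c["R"],3).tolist(),np.round(c["t"],1).tolist())
s=manip.get_state();print(s["t"],s["ee_pos"],s["ee_rot"],s["opening"])
E
```

```text
pics
top [[448.8, 0.0, 278.0], [0.0, 448.8, 208.1], [0.0, 0.0, 1.0]] [[-0.001, -1.0, -0.011], [-0.98, 0.003, -0.198], [0.198, 0.011, -0.98]] [-3.0, 502.0, 1116.3]
scene [[444.9, 0.0, 271.3], [0.0, 444.9, 210.7], [0.0, 0.0, 1.0]] [[0.852, 0.524, 0.001], [0.288, -0.467, -0.836], [-0.437, 0.713, -0.548]] [-408.3, -44.3, 1432.4]
0.1 [ 173.05097514 -600.01165424  230.32952903] [ 4.39322437e-01 -3.11029846e+00 -3.04151273e-03] 1.002332528498101
```

View pics/top0.png

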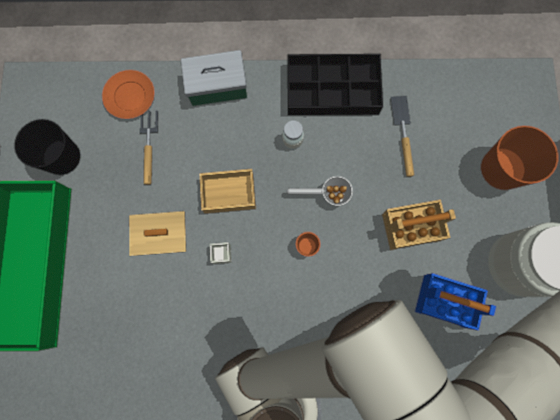

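View pics/scene0.png

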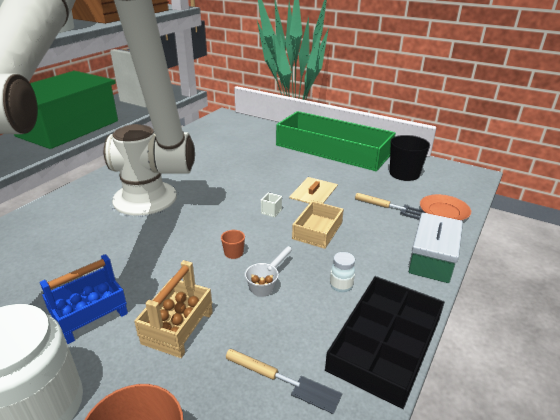

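The top view shows these things:
- the pale tray at (228,190)
- the plywood board at (157,233), with its grip at (156,232)
- the scoop cup at (337,190), with its handle running left to (290,191)
- the pale carrier at (420,225)
- the blue look-alike at (455,300)
- bystanders: jar (293,133), clay pot (307,244), white pot (219,253), fork (148,150) and trowel (405,140)

For the carrier there are two candidates, pale (420,225) and blue (455,300). The pale wood one with brown bulbs fits, and the blue one is excluded. For the tray, the pale open one at (228,190) fits; the black cell tray at (335,85) and the green crate do not.

```bash
cat > h.py <<'E'
from bench import manip, snapshot, camera_info
import cv2,numpy as np
from scipy.spatial.transform import Rotation as Rn
def cloud(d,c):
    K,R,t=(np.array(c[k]) for k in("intrinsics","R","t"))
    v,u=np.mgrid[:d.shape[0],:d.shape[1]]
    P=np.stack([(u-K[0,2])/K[0,0]*d,(v-K[1,2])/K[1,1]*d,d],-1)
    W=(P-t)@R; W[d<=0]=np.nan; return W
def project(X,c):
    q=np.array(c["intrinsics"])@(np.array(c["R"])@X+np.array(c["t"])); return q[:2]/q[2]
def rect(xy):
    (cx,cy),(w,h),a=cv2.minAreaRect(xy.astype(np.float32))
    if w<h: a+=90; w,h=h,w
    return f"c=({cx:.1f},{cy:.1f}) long {w:.1f} short {h:.1f} longaxis {(a+90)%180-90:.1f}deg"
def tri(pa,ca,pb,cb):
    P=[np.array(c["intrinsics"])@np.c_[c["R"],c["t"]] for c in(ca,cb)]
    X=cv2.triangulatePoints(P[0],P[1],np.array(pa,float),np.array(pb,float))[:,0]; return X[:3]/X[3]
E
cat > m.py <<'E'
from h import *
for n in("top","scene"):
    c=camera_info(n); W=cloud(np.load(f"pics/{n}0.npy"),c); p=cv2.imread(f"pics/{n}0.png")
    def sel(name,x,y,r,z0,z1,show=True):
        m=(abs(W[...,0]-x)<r)&(abs(W[...,1]-y)<r)&(W[...,2]>z0)&(W[...,2]<z1)
        q=W[m]
        if len(q)>5: print(n,name,len(q),"zmed %.1f z95 %.1f"%(np.median(q[:,2]),np.percentile(q[:,2],95)),rect(q[:,:2]))
        return q
    if n=="top":
        g={}
        for k,(u,v) in dict(tray=(228,190),board=(157,233),cup=(337,190),car=(420,225),jar=(293,130),clay=(307,244),white=(219,253),blue=(455,300),bench=(260,230)).items():
            g[k]=np.nanmedian(W[v-3:v+4,u-3:u+4].reshape(-1,3),0); print(k,g[k].round())
        np.save("pics/g.npy",g)
    t=g["tray"];sel("tray",t[0],t[1],100,38,60); sel("trayfloor",t[0],t[1],30,-5,20)
    b=g["board"];sel("board",b[0],b[1],100,3.5,11);sel("grip",b[0],b[1],50,20,34)
    s=g["cup"];sel("rim",s[0],s[1],55,44,60);sel("handle",s[0],s[1]+95,55,38,58)
    a=g["car"];sel("bar",a[0],a[1],85,122,145);sel("walls",a[0],a[1],90,62,80)
    sel("jar",g["jar"][0],g["jar"][1],45,50,100);sel("clay",g["clay"][0],g["clay"][1],45,40,70);sel("white",g["white"][0],g["white"][1],40,40,70)
p=cv2.imread("pics/top0.png")
cv2.imwrite("pics/crop0.png",cv2.resize(p[130:330,110:510],None,fx=2,fy=2,interpolation=2))
E
python3 m.py
```

```text
tray [563. 133.   5.]
board [441. 316.  24.]
cup [ 556. -162.   22.]
car [ 454. -370.   35.]
jar [703. -44.  84.]
clay [414. -81.   4.]
white [390. 153.   3.]
blue [ 268. -416.  130.]
bench [452.  45.  -1.]
top tray 498 zmed 48.0 z95 52.2 c=(553.2,132.4) long 140.4 short 101.8 longaxis -84.9deg
top trayfloor 456 zmed 5.0 z95 8.7 c=(562.7,132.9) long 59.8 short 59.4 longaxis 89.4deg
top board 1518 zmed 5.6 z95 8.7 c=(441.8,315.9) long 197.8 short 197.5 longaxis 89.8deg
top grip 138 zmed 24.7 z95 28.3 c=(444.2,322.6) long 60.7 short 16.6 longaxis -88.3deg
top rim 145 zmed 48.0 z95 52.3 c=(548.2,-157.8) long 77.0 short 76.4 longaxis -44.8deg
top handle 221 zmed 45.8 z95 50.3 c=(548.8,-73.8) long 97.2 short 30.0 longaxis 90.0deg
top bar 437 zmed 131.5 z95 136.0 c=(457.6,-356.5) long 140.8 short 23.6 longaxis -80.0deg
top walls 492 zmed 71.5 z95 75.9 c=(457.5,-356.8) long 141.9 short 100.1 longaxis -79.9deg
top jar 373 zmed 82.6 z95 87.0 c=(703.7,-43.2) long 51.2 short 50.8 longaxis -28.6deg
top clay 161 zmed 52.8 z95 56.2 c=(407.8,-78.1) long 61.5 short 61.4 longaxis -0.0deg
top white 12
[... 365 characters left out ...]
d 23.7 z95 27.0 c=(446.6,318.0) long 61.8 short 16.2 longaxis -85.1deg
scene rim 188 zmed 47.6 z95 50.5 c=(550.1,-160.5) long 81.4 short 78.1 longaxis -48.5deg
scene handle 159 zmed 45.2 z95 48.1 c=(551.8,-75.4) long 93.2 short 17.1 longaxis 89.7deg
scene bar 535 zmed 130.9 z95 135.7 c=(460.0,-360.4) long 140.3 short 24.2 longaxis -80.5deg
scene walls 739 zmed 70.8 z95 75.2 c=(458.8,-358.9) long 143.9 short 102.1 longaxis -79.9deg
scene jar 481 zmed 80.4 z95 85.5 c=(708.2,-47.8) long 53.0 short 50.8 longaxis 62.4deg
scene clay 237 zmed 49.4 z95 54.5 c=(410.2,-80.9) long 65.5 short 61.4 longaxis -79.7deg
scene white 120 zmed 45.6 z95 50.2 c=(390.3,143.3) long 56.0 short 49.7 longaxis -85.8deg
```

View pics/crop0.png

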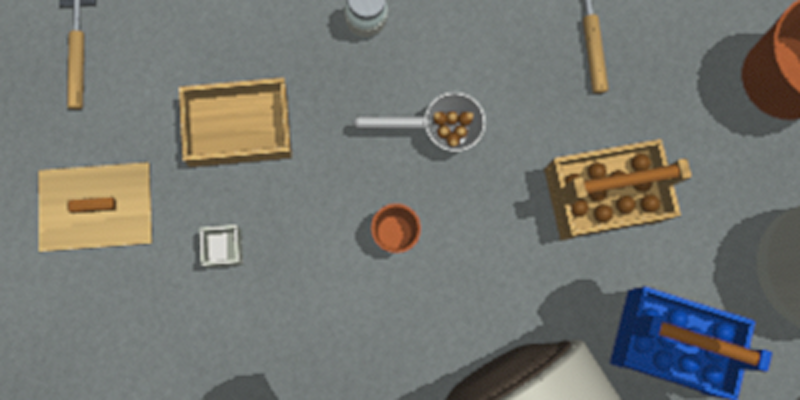

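The enlarged crop confirms the objects: pale tray at crop (235,120), board at (95,207), scoop with six bulbs at (455,122), and pale carrier with brown bulbs at (620,185). The blue one at (690,340) is left alone.

I'll yaw the tool first, while a short script refines the handle.

>>> {"method": "send_rows", "body": {"steps": [[0, 0, -6.7, 0, 0, 0, 0.6], [0, 0, -6.7, 0, 0, 0, 0.6], [0, 0, -6.7, 0, 0, 0, 0.6], [0, 0, -6.7, 0, 0, 0, 0.6], [0, 0, -6.7, 0, 0, 0, 0.6], [0, 0, -6.7, 0, 0, 0, 0.6], [0, 0, -6.7, 0, 0, 0, 0.6], [0, 0, -6.7, 0, 0, 0, 0.6], [0, 0, -6.7, 0, 0, 0, 0.6], [0, 0, -6.7, 0, 0, 0, 0.6], [0, 0, -6.7, 0, 0, 0, 0.6]], "squeeze": 90}}

```text
t: 1.02
ee_pos: [173.1, -600.2, 230.7]
ee_rot: [-2.223, 2.219, 0.002]
force: [0.6, 0.0, -0.0]
opening: 0.602
grasp_force: 0.0
```

```bash
cat >> h.py <<'E'
def go(target,yaw=None):
    """print state and the shift (cm, tool axes) to target, and yaw turn about tool z (deg)"""
    s=manip.get_state();R=Rn.from_rotvec(s["ee_rot"]).as_matrix();p=np.array(s["ee_pos"])
    yx=np.degrees(np.arctan2(R[1,0],R[0,0]))
    print("t %.2f"%s["t"],"tcp",p.round(1),"xyaw %.1f"%yx,"z",R[:,2].round(3),"open %.2f gf %.0f"%(s["opening"],s["grasp_force"]),"F",np.round(s["force"],1),"q",np.round(s["qpos"],2))
    print("shift cm",(R.T@(np.array(target)-p)/10).round(2), "" if yaw is None else "turn z %.1f"%(-((yaw-yx+180)%360-180)))
E
python3 - <<'E'
from h import *
for n in("top","scene"):
    W=cloud(np.load(f"pics/{n}0.npy"),camera_info(n)).reshape(-1,3)
    m=(abs(W[:,0]-549)<25)&(W[:,1]>-112)&(W[:,1]<-10)&(W[:,2]>38)&(W[:,2]<60);q=W[m]
    print(n,np.polyfit(q[:,1],q[:,0],1),q[:,1].max())
go([549.5,-70,140],-90)
E
```

```text
top [9.75559305e-03 5.48297669e+02] -25.23859008606659
scene [1.77446646e-02 5.54996224e+02] -28.838019503294667
t 1.02 tcp [ 173.1 -600.2  230.7] xyaw -89.9 z [-0.     0.001 -1.   ] open 0.60 gf 0 F [ 0.6  0.  -0. ] q [-1.03  0.39  0.01 -0.   -1.19  1.03]
shift cm [-52.93 -37.75   9.11] turn z 0.1
```

>>> {"method": "send_rows", "body": {"steps": [[0, 0, 0, -2.9, -2.1, 0, 0.6], [0, 0, 0, -2.9, -2.1, 0, 0.6], [0, 0, 0, -2.9, -2.1, 0, 0.6], [0, 0, 0, -2.9, -2.1, 0, 0.6], [0, 0, 0, -2.9, -2.1, 0, 0.6], [0, 0, 0, -2.9, -2.1, 0, 0.6], [0, 0, 0, -2.9, -2.1, 0, 0.6], [0, 0, 0, -2.9, -2.1, 0, 0.6], [0, 0, 0, -2.9, -2.1, 0, 0.6], [0, 0, 0, -2.9, -2.1, 0, 0.6], [0, 0, 0, -2.9, -2.1, 0, 0.6], [0, 0, 0, -2.9, -2.1, 0, 0.6]]}}

```text
t: 2.02
ee_pos: [426.9, -251.7, 231.1]
ee_rot: [2.217, -2.225, -0.001]
force: [0.3, -0.1, 0.0]
opening: 0.601
grasp_force: 0.0
```

>>> {"method": "send_rows", "body": {"steps": [[0, 0, 0, -2.9, -2.1, 0, 0.6], [0, 0, 0, -2.9, -2.1, 0, 0.6], [0, 0, 0, -2.9, -2.1, 1.5, 0.6], [0, 0, 0, -2.9, -2.1, 2.5, 0.6], [0, 0, 0, -2.9, -2.1, 2.5, 0.6], [0, 0, 0, -2.9, -2.1, 2.5, 0.6], [0, 0, 0, 0, 0, 0, 0.6], [0, 0, 0, 0, 0, 0, 0.6]]}}

```text
t: 2.68
ee_pos: [549.8, -82.5, 142.4]
ee_rot: [2.217, -2.22, -0.005]
force: [-0.7, 0.0, 0.0]
opening: 0.6
grasp_force: 0.0
```

Run:
```python
from h import *
go([550.3,-69,22],-90)
c=camera_info("wrist");p,d=snapshot("wrist");W=cloud(d,c).reshape(-1,3);cv2.imwrite("pics/w1.png",p)
m=(abs(W[:,0]-549)<25)&(W[:,1]>-112)&(W[:,1]<-10)&(W[:,2]>38)&(W[:,2]<60);q=W[m]
if len(q)>5: print(np.polyfit(q[:,1],q[:,0],1),q[:,1].max(),np.percentile(q[:,2],95))
```

```text
t 2.68 tcp [549.8 -82.5 142.4] xyaw -90.1 z [-0.005 -0.    -1.   ] open 0.60 gf 0 F [-0.7  0.   0. ] q [ 0.14  0.35 -0.28 -0.   -0.94 -0.14]
shift cm [-1.36 -0.11 12.04] turn z -0.1
[1.17472408e-02 5.52038717e+02] -29.12963031767299 49.36303579648431
```

View pics/w1.png

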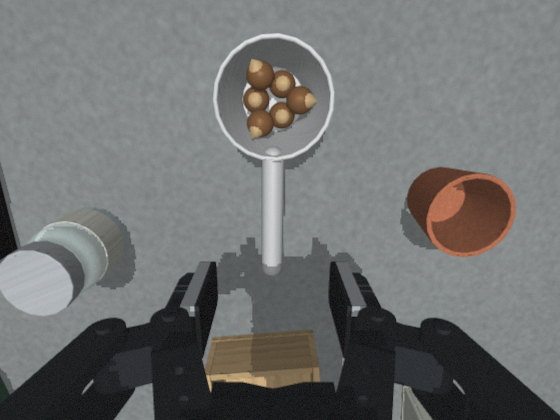

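The wrist view shows the cup with its six bulbs at (273,97), the handle running straight to (272,270), and the fingers centred on it. The jar (50,270) and pot (460,210) are clear. I'll descend and grip.

>>> {"method": "send_rows", "body": {"steps": [[0, 0, 0, -0.7, -0.1, 1.5, 0.5], [0, 0, 0, -0.7, 0, 2.5, 0.5], [0, 0, 0, 0, 0, 2.5, 0.5], [0, 0, 0, 0, 0, 2.5, 0.5], [0, 0, 0, 0, 0, 2, 0.5], [0, 0, 0, 0, 0, 1, 0.5], [0, 0, 0, 0, 0, 0, 0.5], [0, 0, 0, 0, 0, 0, 0.05], [0, 0, 0, 0, 0, 0, 0.05], [0, 0, 0, 0, 0, 0, 0.05], [0, 0, 0, 0, 0, 0, 0.05], [0, 0, 0, 0, 0, 0, 0.05]], "squeeze": 90}}

```text
t: 3.73
ee_pos: [552.2, -69.8, 26.1]
ee_rot: [-2.216, 2.224, -0.003]
force: [-0.8, 0.4, 2.1]
opening: 0.153
grasp_force: 87.7
```

>>> {"method": "send_rows", "body": {"steps": [[0, 0, 0, 0, 0, 0, 0.05], [0, 0, 0, 0, 0, -0.3, 0.05], [0, 0, 0, 0, 0, -0.6, 0.05], [0, 0, 0, 0, 0, -1, 0.05], [0, 0, 0, 0, 0, -1, 0.05], [0, 0, 0, 0, 0, -0.6, 0.05], [0, 0, 0, 0, 0, 0, 0.05]]}}

```text
t: 4.32
ee_pos: [552.6, -69.7, 61.8]
ee_rot: [-2.215, 2.223, -0.004]
force: [0.9, 1.0, -1.4]
opening: 0.157
grasp_force: 87.9
```

Run:
```python
from h import *
go([554,131,200],-90)
c=camera_info("wrist");p,d=snapshot("wrist");W=cloud(d,c).reshape(-1,3);cv2.imwrite("pics/w2.png",p)
m=(abs(W[:,0]-549)<60)&(W[:,1]<-100)&(W[:,1]>-230)&(W[:,2]>65);q=W[m]
print(rect(q[:,:2]),np.percentile(q[:,2],[5,50,95]))
A=np.c_[q[:,:2],np.ones(len(q))];print(np.linalg.lstsq(A,q[:,2],rcond=None)[0])
```

```text
t 4.32 tcp [552.6 -69.7  61.8] xyaw -90.2 z [ 0.004  0.    -1.   ] open 0.16 gf 88 F [ 0.9  1.  -1.4] q [ 0.17  0.45 -0.37  0.   -0.74 -0.17]
shift cm [-20.08  -0.13 -13.81] turn z -0.2
c=(552.1,-141.1) long 82.2 short 79.3 longaxis 89.6deg [65.89958488 76.69486575 85.04499879]
[-8.12960357e-03  1.21863222e-01  9.83742362e+01]
```

>>> {"method": "send_rows", "body": {"steps": [[0, 0, 0, -1.2, 0, -1.1, 0.05], [0, 0, 0, -2, 0, -1.2, 0.05], [0, 0, 0, -2.5, 0, -1.3, 0.05], [0, 0, 0, -2.7, 0, -1.3, 0.05], [0, 0, 0, -2.7, 0, -1.3, 0.05], [0, 0, 0, -2.7, 0, -1.3, 0.05], [0, 0, 0, -2.7, 0, -1.3, 0.05], [0, 0, 0, -2.7, 0, -1.3, 0.05], [0, 0, 0, -2.7, 0, -1.2, 0.05], [0, 0, 0, -2.5, 0, -1.2, 0.05], [0, 0, 0, -2, -0.1, -1, 0.05], [0, 0, 0, -1.2, 0, -0.6, 0.05]], "squeeze": 100}}

```text
t: 5.37
ee_pos: [553.4, 209.0, 202.2]
ee_rot: [-2.218, 2.221, -0.001]
force: [0.1, -1.4, -2.0]
opening: 0.151
grasp_force: 97.8
```

>>> {"method": "send_rows", "body": {"steps": [[0, -4, 0, 0, 0, 0, 0.05], [0, -6, 0, 0, 0, 0, 0.05], [0, -6, 0, 0, 0, 0, 0.05], [0, -6, 0, 0, 0, 0, 0.05], [0, -6, 0, 0, 0, 0, 0.05], [0, -6, 0, 0, 0, 0, 0.05], [0, -6, 0, 0, 0, 0, 0.05], [0, -6, 0, 0, 0, 0, 0.05], [0, -6, 0, 0, 0, 0, 0.05], [0, -5, 0, 0, 0, 0, 0.05], [0, -4, 0, 0, 0, 0, 0.05]]}}

```text
t: 6.28
ee_pos: [553.2, 204.7, 200.1]
ee_rot: [-1.564, 1.574, 0.926]
force: [-0.8, -0.5, -2.5]
opening: 0.15
grasp_force: 97.9
```

Run:
```python
from h import *
go([554,205,200])
s=manip.get_state();R=Rn.from_rotvec(s["ee_rot"]).as_matrix()
print("lip",np.array(s["ee_pos"])+R@[130,0,-24])
p,d=snapshot("scene");W=cloud(d,camera_info("scene"));cv2.imwrite("pics/s2.png",cv2.resize(p[130:330,180:430],None,fx=3,fy=3,interpolation=2)[:600,:750])
```

```text
t 6.28 tcp [553.2 204.7 200.1] xyaw -90.4 z [ 0.004  0.876 -0.482] open 0.15 gf 98 F [-0.8 -0.5 -2.5] q [ 0.02  0.45 -0.04 -1.13 -1.32  0.42]
shift cm [-0.01 -0.08  0.03] 
lip [552.62693982 120.99091647  97.75874891]
```

View pics/s2.png

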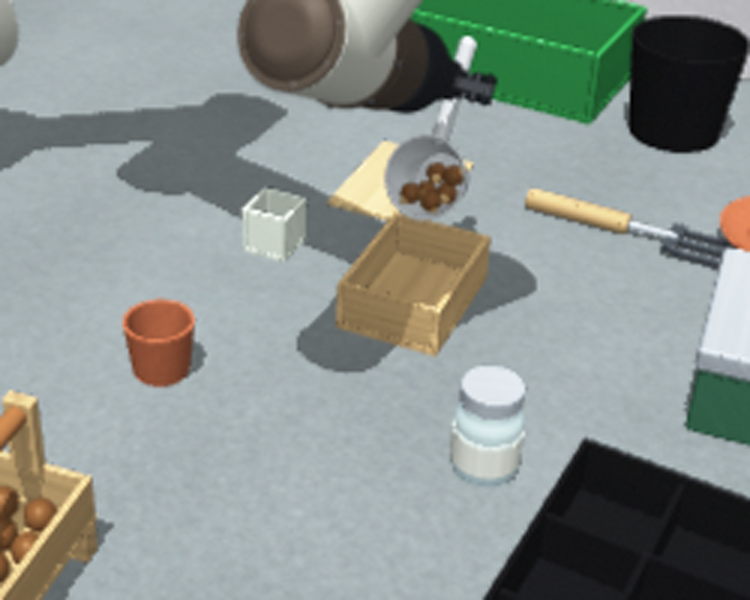

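The view shows the cup over the tray's near end at (430,175) with all six bulbs still inside. I'll tilt slowly while drawing the lip back.

>>> {"method": "send_rows", "body": {"steps": [[0, -3.3, 0, 0.2, 0, -0.2, 0.05], [0, -3.3, 0, 0.2, 0, -0.2, 0.05], [0, -3.3, 0, 0.2, 0, -0.3, 0.05], [0, -3.3, 0, 0.1, 0, -0.4, 0.05], [0, -3.3, 0, 0.1, 0, -0.4, 0.05], [0, -3.3, 0, 0.1, 0, -0.4, 0.05], [0, -3.3, 0, 0.1, 0, -0.4, 0.05], [0, -3.3, 0, 0.1, 0, -0.5, 0.05], [0, -3.3, 0, 0, 0, -0.5, 0.05], [0, -3.3, 0, 0, 0, -0.5, 0.05], [0, -3.3, 0, 0, 0, -0.5, 0.05], [0, -3.3, 0, 0, 0, -0.4, 0.05]]}}

```text
t: 7.33
ee_pos: [552.9, 156.5, 196.9]
ee_rot: [-1.071, 1.073, 1.29]
force: [1.0, 0.1, -1.6]
opening: 0.147
grasp_force: 98.1
```

>>> {"method": "send_rows", "body": {"steps": [[0, -2, 0, 0, 0, 0, 0.05], [0, -2, 0, 0, 0, 0, 0.05], [0, -2, 0, 0, 0, 0, 0.05], [0, 0, 0, 0, 0, 0, 0.05], [0, 0, 0, 0, 0, 0, 0.05], [0, 0, 0, 0, 0, 0, 0.05]]}}

```text
t: 7.83
ee_pos: [553.0, 157.0, 197.3]
ee_rot: [-0.994, 0.995, 1.329]
force: [0.2, -0.0, -1.2]
opening: 0.155
grasp_force: 98.1
```

Run:
```python
from h import *
go([554,157,200])
s=manip.get_state();R=Rn.from_rotvec(s["ee_rot"]).as_matrix()
print("lip",np.array(s["ee_pos"])+R@[130,0,-24])
a,_=snapshot("scene");b,_=snapshot("top")
x=cv2.resize(a[150:270,250:390],(700,600),interpolation=2)[:, :400]
y=cv2.resize(b[130:270,170:300],(390,420),interpolation=2)
im=np.zeros((600,800,3),np.uint8);im[:,:400]=cv2.resize(a[150:300,270:370],(400,600));im[:420,405:795]=y;cv2.imwrite("pics/s3.png",im)
```

```text
t 7.83 tcp [553.  157.  197.3] xyaw 89.8 z [0.002 0.959 0.284] open 0.15 gf 98 F [ 0.2 -0.  -1.2] q [-0.23  0.84 -0.04 -1.59 -1.94  0.84]
shift cm [-0.26 -0.1   0.08] 
lip [553.1365609  170.85790376  65.86949174]
```

View pics/s3.png

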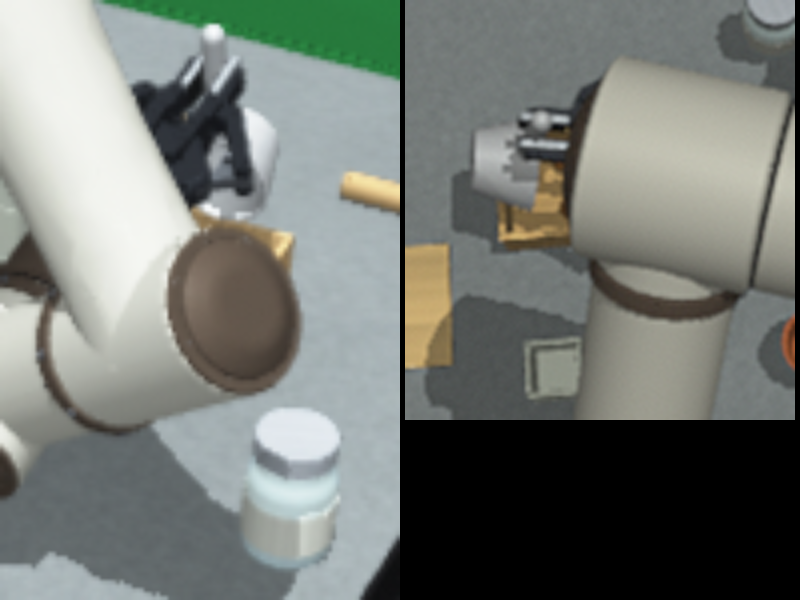

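The arm hides the tray here: the cup is inverted over its near end, with the lip inside. The load dropped by about 1 N, so the bulbs appear to be out. I'll tilt back and check.

>>> {"method": "send_rows", "body": {"steps": [[0, 4, 0, -0.5, 0, 0, 0.05], [0, 6, 0, -0.5, 0, 0, 0.05], [0, 6.5, 0, -0.3, 0, 0, 0.05], [0, 6.5, 0, 0, 0, 0, 0.05], [0, 6.5, 0, 0, 0, 0, 0.05], [0, 6.5, 0, 0, 0, 0, 0.05], [0, 6.5, 0, 0, 0, 0, 0.05], [0, 6.5, 0, 0, 0, 0, 0.05], [0, 6.5, 0, 0, 0, 0, 0.05], [0, 6.5, 0, 0, 0, 0, 0.05], [0, 6.5, 0, 0, 0, 0, 0.05], [0, 6.5, 0, 0, 0, 0, 0.05]]}}

```text
t: 8.93
ee_pos: [553.2, 153.7, 212.2]
ee_rot: [-1.907, 1.914, 0.532]
force: [-0.5, -1.2, -2.2]
opening: 0.153
grasp_force: 97.9
```

>>> {"method": "send_rows", "body": {"steps": [[0, 6.5, 0, 0.5, 0, 0, 0.05], [0, 6.5, 0, 1, 0, 0, 0.05], [0, 6.5, 0, 2, 0, 0, 0.05], [0, 6.5, 0, 2.5, 0, 0, 0.05], [0, 5.5, 0, 2.5, 0, 0, 0.05], [0, 0, 0, 2.5, 0, 0, 0.05], [0, 0, 0, 2.5, 0, 0, 0.05], [0, 0, 0, 2.5, 0, 0, 0.05], [0, 0, 0, 2, 0, 0, 0.05], [0, 0, 0, 1, 0, 0, 0.05], [0, 0, 0, 0, 0, 0, 0.05]]}}

```text
t: 9.85
ee_pos: [551.7, -34.3, 189.2]
ee_rot: [-2.213, 2.228, 0.003]
force: [-0.3, -0.2, -1.7]
opening: 0.146
grasp_force: 97.9
```

Run:
```python
from h import *
go([551.5,-69.7,26.5],-90)
a,_=snapshot("scene");b,db=snapshot("top");c,dw=snapshot("wrist");np.save("pics/wd.npy",dw)
im=np.zeros((600,800,3),np.uint8);im[:300,:400]=cv2.resize(a[150:300,220:420],(400,300),interpolation=2);im[300:,:400]=cv2.resize(b[150:270,150:310],(400,300),interpolation=2);im[:300,400:]=cv2.resize(c,(400,300));cv2.imwrite("pics/s4.png",im)
```

```text
t 9.85 tcp [551.7 -34.3 189.2] xyaw -90.4 z [ 0.     0.002 -1.   ] open 0.15 gf 98 F [-0.3 -0.2 -1.7] q [ 0.23  0.3  -0.23 -0.   -1.04 -0.24]
shift cm [ 3.580e+00 -1.000e-02  1.626e+01] turn z -0.4
```

View pics/s4.png

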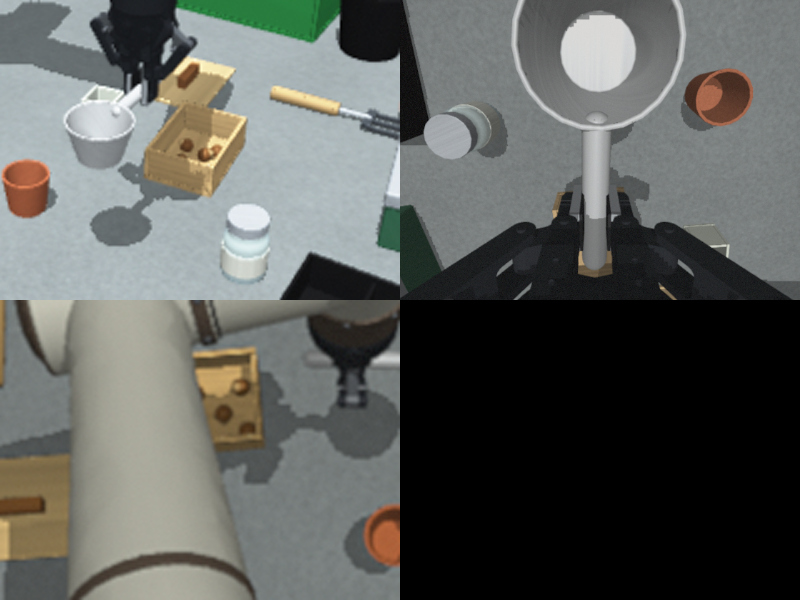

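The scoop is empty and the bulbs lie in the tray (205,150). I'll stand the scoop back at its old place.

>>> {"method": "send_rows", "body": {"steps": [[0, 0, 0, 1.2, 0, 1, 0.05], [0, 0, 0, 1.2, 0, 2.5, 0.05], [0, 0, 0, 1.2, 0, 2.5, 0.05], [0, 0, 0, 0, 0, 2.5, 0.05], [0, 0, 0, 0, 0, 2.5, 0.05], [0, 0, 0, 0, 0, 2, 0.05], [0, 0, 0, 0, 0, 1.3, 0.05], [0, 0, 0, 0, 0, 0.8, 0.05], [0, 0, 0, 0, 0, 0.4, 0.05], [0, 0, 0, 0, 0, 0.2, 0.05], [0, 0, 0, 0, 0, 0, 0.05]]}}

```text
t: 10.92
ee_pos: [552.7, -68.3, 31.9]
ee_rot: [-2.217, 2.224, 0.001]
force: [0.1, -0.1, -1.7]
opening: 0.144
grasp_force: 97.9
```

Run:
```python
from h import *
go([551.5,-69.7,26.5],-90)
for n in("scene",):
    p,d=snapshot(n);W=cloud(d,camera_info(n)).reshape(-1,3)
    q=W[(abs(W[:,0]-551)<42)&(W[:,1]<-118)&(W[:,1]>-205)&(W[:,2]>44)]
    A=np.c_[q[:,:2]-[551,-159],np.ones(len(q))];print(len(q),np.linalg.lstsq(A,q[:,2],rcond=None)[0],np.percentile(q[:,2],95))
```

```text
t 10.92 tcp [552.7 -68.3  31.9] xyaw -90.2 z [ 0.001  0.002 -1.   ] open 0.14 gf 98 F [ 0.1 -0.1 -1.7] q [ 0.17  0.49 -0.4  -0.   -0.68 -0.17]
shift cm [0.14 0.12 0.54] turn z -0.2
252 [ 1.78540176e-03 -9.02840849e-04  4.99710377e+01] 54.469914448835624
```

>>> {"method": "send_rows", "body": {"steps": [[0, 0, 0, 0, 0, 0.2, 0.05], [0, 0, 0, 0, 0, 0.2, 0.05], [0, 0, 0, 0, 0, 0.1, 0.05], [0, 0, 0, 0, 0, 0, 0.05], [0, 0, 0, 0, 0, 0, 0.05]]}}

```text
t: 11.38
ee_pos: [552.5, -68.4, 27.0]
ee_rot: [-2.216, 2.224, 0.001]
force: [0.0, 1.6, 0.1]
opening: 0.148
grasp_force: 98.1
```

>>> {"method": "send_rows", "body": {"steps": [[0, 0, 0, 0, 0, 0.1, 0.05], [0, 0, 0, 0, 0, 0, 0.25], [0, 0, 0, 0, 0, 0, 0.4], [0, 0, 0, 0, 0, 0, 0.5], [0, 0, 0, 0, 0, 0, 0.5], [0, 0, 0, 0, 0, -0.5, 0.5], [0, 0, 0, 0, 0, -1.5, 0.5], [0, 0, 0, 0, 0, -2.5, 0.5], [0, 0, 0, 0, 0, -3, 0.5], [0, 0, 0, 0, 0, -3, 0.5], [0, 0, 0, -1, 0, -3, 0.5], [0, 0, 0, -3, 0, -2, 0.5]]}}

```text
t: 12.38
ee_pos: [553.3, -30.5, 184.4]
ee_rot: [-2.21, 2.227, -0.003]
force: [1.0, -0.0, 0.7]
opening: 0.503
grasp_force: 0.0
```

Run:
```python
from h import *
go([445,320,140],-88)
W=cloud(*[f for f in(snapshot("scene")[1],camera_info("scene"))]).reshape(-1,3)
q=W[(abs(W[:,0]-551)<45)&(W[:,1]<-110)&(W[:,1]>-210)&(W[:,2]>44)];print(rect(q[:,:2]),np.median(q[:,2]))
```

```text
t 12.38 tcp [553.3 -30.5 184.4] xyaw -90.4 z [ 0.004  0.002 -1.   ] open 0.50 gf 0 F [ 1.  -0.   0.7] q [ 0.24  0.3  -0.24 -0.   -1.02 -0.24]
shift cm [-34.96  11.11   4.44] turn z -2.4
c=(552.4,-158.9) long 80.8 short 78.8 longaxis -51.8deg 47.57669029247607
```

>>> {"method": "send_rows", "body": {"steps": [[0, 0, 0, -1.5, 0, -0.3, 0.5], [0, 0, 0, -2.5, 0.3, -0.4, 0.5], [0, 0, 0, -3, 0.3, -0.5, 0.5], [0, 0, 0, -3, 0.3, -0.5, 0.5], [0, 0, 0, -3, 0.3, -0.5, 0.5], [0, 0, 0, -3, 0.3, -0.5, 0.5], [0, 0, 0, -3, 0.3, -0.5, 0.5], [0, 0, 0, -3, 0.2, -0.5, 0.5], [0, 0, 0, -2, 0, -0.3, 0.5], [0, 0, 0, -1, 0, 0, 0.5], [0, 0, 0, 0, 0, 0, 0.5], [0, 0, 0, 0, 0, 0, 0.5]]}}

```text
t: 13.43
ee_pos: [533.0, 220.8, 220.7]
ee_rot: [2.218, -2.225, -0.002]
force: [-0.6, -0.0, -0.6]
opening: 0.501
grasp_force: 0.0
```

```bash
cat > m2.py <<'E'
from h import *
go([445,320,140],-88)
c=camera_info("wrist");p,d=snapshot("wrist");W=cloud(d,c)
x,y,z=W[...,0],W[...,1],W[...,2]
m=(abs(x-554)<75)&(abs(y-131)<95)&(z>42)&(z<60);print("tray",m.sum(),rect(W[m][:,:2]),np.median(z[m]))
h=cv2.cvtColor(p,cv2.COLOR_BGR2HSV)
i=(abs(x-554)<42)&(abs(y-131)<60)&(z>14)&(z<35)
n,l,st,ce=cv2.connectedComponentsWithStats(i.astype(np.uint8))
for k in range(1,n):
    if st[k,4]>40: print("bulb blob",st[k,4],W[l==k].mean(0).round())
cv2.imwrite("pics/w5.png",p)
E
python3 m2.py
python3 - <<'E'
import sys;sys.path.insert(0,'.')
from h import *
b,d=snapshot("top");W=cloud(d,camera_info("top"));x,y,z=[W[...,i] for i in range(3)]
h=cv2.cvtColor(b,cv2.COLOR_BGR2HSV)
# board colour mask: pale wood near board
m=(h[...,0]>8)&(h[...,0]<28)&(h[...,1]>60)&(abs(x-443)<85)&(abs(y-318)<100)&(z>1)&(z<12);n,l,st,ce=cv2.connectedComponentsWithStats(m.astype(np.uint8));k=1+st[1:,4].argmax()
print("board",m.sum(),rect(W[l==k][:,:2]))
m=(abs(x-554)<75)&(abs(y-131)<95)&(z>42)&(z<60);print("tray",m.sum(),rect(W[m][:,:2]))
E
```

```text
t 13.43 tcp [533.  220.8 220.7] xyaw -90.2 z [-0.001  0.001 -1.   ] open 0.50 gf 0 F [-0.6 -0.  -0.6] q [ 0.67  0.31 -0.13 -0.   -1.13 -0.68]
shift cm [-9.88  8.82  8.09] turn z -2.2
tray 3625 c=(555.3,132.0) long 137.2 short 100.2 longaxis -85.1deg 50.55968856611414
bulb blob 446 [524.  81.  24.]
bulb blob 431 [575.  83.  24.]
bulb blob 396 [546. 101.  23.]
bulb blob 729 [574. 139.  24.]
bulb blob 366 [536. 139.  24.]
bulb blob 76 [595. 181.  25.]
board 1983 c=(444.5,321.7) long 150.7 short 111.1 longaxis -85.5deg
tray 446 c=(553.2,132.2) long 140.2 short 101.4 longaxis -84.9deg
```

View pics/w5.png

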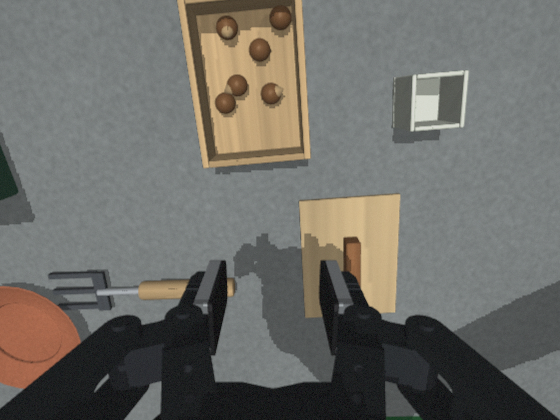

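Six bulbs lie in the tray (around (250,60)); the board is at (350,255). The tray is at (554.5,131.7), yaw about 5°, and the board at (444.5,321.5), yaw about 4°. Next the board.

>>> {"method": "send_rows", "body": {"steps": [[0, 0, -2, 0, 0, 0, 0.5], [0, 0, -2.2, 0, 0, 0, 0.5], [0, 0, 0, -2, 1.5, 1, 0.5], [0, 0, 0, -2.5, 2, 2, 0.5], [0, 0, 0, -2.5, 2, 2, 0.5], [0, 0, 0, -2.2, 1.6, 2, 0.5], [0, 0, 0, -1.4, 1, 2, 0.5], [0, 0, 0, 0, 0, 1.5, 0.5], [0, 0, 0, 0, 0, 0.5, 0.5], [0, 0, 0, 0, 0, 0, 0.5]]}}

```text
t: 14.37
ee_pos: [444.9, 319.9, 110.1]
ee_rot: [2.295, -2.143, -0.001]
force: [-0.3, 0.2, 0.0]
opening: 0.499
grasp_force: 0.0
```

Run:
```python
from h import *
go([444.5,321.5,9],-86)
c=camera_info("wrist");p,d=snapshot("wrist");W=cloud(d,c);x,y,z=[W[...,i] for i in range(3)]
m=(abs(x-444)<20)&(abs(y-318)<45)&(z>18)&(z<34);print(m.sum(),m.sum()>5 and rect(W[m][:,:2]),np.median(z[m]))
m=(abs(x-444)<70)&(y<300)&(y>225)&(z>2.5)&(z<12);q=W[m];print("board part",rect(q[:,:2]),q[:,1].min(),np.median(z[m]))
```

```text
t 14.37 tcp [444.9 319.9 110.1] xyaw -86.1 z [-0.002 -0.001 -1.   ] open 0.50 gf 0 F [-0.3  0.2  0. ] q [ 0.92  0.38 -0.34 -0.   -0.85 -0.85]
shift cm [-0.17  0.   10.11] turn z -0.1
1834 c=(446.0,320.3) long 59.5 short 16.0 longaxis -86.2deg 26.712316498481204
board part c=(444.8,262.9) long 137.9 short 74.6 longaxis -0.3deg 225.4682884041354 6.814197568843515
```

>>> {"method": "send_rows", "body": {"steps": [[0, 0, 0, 0, -0.1, 1.5, 0.45], [0, 0, 0, 0, 0, 2.5, 0.45], [0, 0, 0, 0, 0, 2.5, 0.45], [0, 0, 0, 0, 0, 1.8, 0.45], [0, 0, 0, 0, 0, 1, 0.45], [0, 0, 0, 0, 0, 0.5, 0.45], [0, 0, 0, 0, 0, 0, 0.45], [0, 0, 0, 0, 0, 0, 0.1], [0, 0, 0, 0, 0, 0, 0.1], [0, 0, 0, 0, 0, 0, 0.1], [0, 0, 0, 0, 0, 0, 0.1], [0, 0, 0, 0, 0, 0, 0.1]], "squeeze": 80}}

```text
t: 15.42
ee_pos: [446.9, 322.5, 15.1]
ee_rot: [-2.295, 2.139, 0.001]
force: [-0.9, -0.9, 6.6]
opening: 0.161
grasp_force: 79.8
```

>>> {"method": "send_rows", "body": {"steps": [[0, 0, 0, 0, 0, 0, 0.1], [0, 0, 0, 0, 0, -0.3, 0.1], [0, 0, 0, 0, 0, -1, 0.1], [0, 0, 0, 0, 0, -2, 0.1], [0, 0, 0, 0, 0, -2.5, 0.1], [0, 0, 0, 0, 0, -2.5, 0.1], [0, 0, 0, 0, 0, -1.5, 0.1], [0, 0, 0, 0, 0, -0.5, 0.1], [0, 0, 0, 0, 0, 0, 0.1]]}}

```text
t: 16.17
ee_pos: [446.6, 322.3, 118.2]
ee_rot: [-2.294, 2.139, 0.003]
force: [0.7, 0.5, -1.8]
opening: 0.16
grasp_force: 78.9
```

Run:
```python
from h import *
go([554.5,131.7,120],-85)
s=manip.get_state();R=Rn.from_rotvec(s["ee_rot"]).as_matrix()
c=camera_info("wrist");p,d=snapshot("wrist");W=cloud(d,c);x,y,z=[W[...,i] for i in range(3)]
zt=s["ee_pos"][2]
m=(abs(x-444)<75)&(y<285)&(y>200)&(z>zt-25)&(z<zt+12);q=W[m];A=np.c_[q[:,:2]-[445,280],np.ones(len(q))]
print(len(q),np.linalg.lstsq(A,q[:,2],rcond=None)[0],rect(q[:,:2]))
T=(q-s["ee_pos"])@R;print("tool-frame x max %.1f y %.1f..%.1f"%(np.percentile(T[:,0],99.5),*np.percentile(T[:,1],[.5,99.5])),rect(T[:,:2]))
```

```text
t 16.17 tcp [446.6 322.3 118.2] xyaw -86.0 z [ 0.002  0.005 -1.   ] open 0.16 gf 79 F [ 0.7  0.5 -1.8] q [ 0.92  0.37 -0.33 -0.   -0.87 -0.85]
shift cm [19.76 -9.44 -0.25] turn z -1.0
22206 [2.32606624e-03 9.82060236e-03 1.09912632e+02] c=(451.4,267.3) long 110.2 short 42.7 longaxis 3.9deg
tool-frame x max 76.5 y -55.1..53.2 c=(55.2,-0.9) long 110.2 short 42.8 longaxis -89.9deg
```

>>> {"method": "send_rows", "body": {"steps": [[0, 0, -1, 0, 0, 0, 0.1], [0, 0, 0, 1.1, -0.5, 0, 0.1], [0, 0, 0, 2, -0.9, 0, 0.1], [0, 0, 0, 2.7, -1.3, 0, 0.1], [0, 0, 0, 2.8, -1.3, 0, 0.1], [0, 0, 0, 2.8, -1.3, 0, 0.1], [0, 0, 0, 2.8, -1.3, 0, 0.1], [0, 0, 0, 2.5, -1.1, 0, 0.1], [0, 0, 0, 2, -0.9, 0.5, 0.1], [0, 0, 0, 1, -0.5, 1, 0.1], [0, 0, 0, 0, 0, 1, 0.1], [0, 0, 0, 0, 0, 0.5, 0.1]]}}

```text
t: 17.22
ee_pos: [552.6, 132.1, 83.2]
ee_rot: [2.312, -2.123, -0.005]
force: [-0.3, 0.2, -1.0]
opening: 0.162
grasp_force: 78.8
```

>>> {"method": "send_rows", "body": {"steps": [[0, 0, 0, 0, 0, 0, 0.1], [0, 0, 0, 0, 0, 0, 0.1]]}}

```text
t: 17.38
ee_pos: [553.3, 133.9, 85.2]
ee_rot: [2.317, -2.121, -0.003]
force: [1.6, -1.0, -1.1]
opening: 0.154
grasp_force: 78.8
```

Run:
```python
from h import *
go([554.1,133.5,64.5],-85)
c=camera_info("top");p,d=snapshot("top");W=cloud(d,c);x,y,z=[W[...,i] for i in range(3)]
m=(abs(x-554)<75)&(abs(y-131)<95)&(z>64)&(z<88);print(m.sum(),rect(W[m][:,:2]),np.median(z[m]))
c=camera_info("wrist");p,d=snapshot("wrist");W=cloud(d,c);x,y,z=[W[...,i] for i in range(3)]
for a,b in((40,58),(62,84)):
    m=(abs(x-554)<75)&(y<110)&(y>20)&(z>a)&(z<b)
    if m.sum()>20: print(a,m.sum(),rect(W[m][:,:2]),"ymin",np.percentile(y[m],1))
```

```text
t 17.38 tcp [553.3 133.9  85.2] xyaw -84.9 z [-0.002  0.001 -1.   ] open 0.15 gf 79 F [ 1.6 -1.  -1.1] q [ 0.52  0.44 -0.32 -0.   -0.82 -0.43]
shift cm [ 0.05 -0.08  2.07] turn z 0.1
1573 c=(552.3,134.4) long 150.5 short 110.1 longaxis -84.6deg 74.88738309991398
62 27876 c=(559.0,86.4) long 110.3 short 56.6 longaxis 4.9deg ymin 56.28063676070038
```

>>> {"method": "send_rows", "body": {"steps": [[0, 0, 0, 0.15, -0.1, 0.5, 0.1], [0, 0, 0, 0, 0, 0.6, 0.1], [0, 0, 0, 0, 0, 0.4, 0.1], [0, 0, 0, 0, 0, 0.2, 0.1], [0, 0, 0, 0, 0, 0.1, 0.1], [0, 0, 0, 0, 0, 0.1, 0.1], [0, 0, 0, 0, 0, 0, 0.1]]}}

```text
t: 18.07
ee_pos: [555.1, 131.9, 66.9]
ee_rot: [-2.315, 2.122, 0.002]
force: [-0.8, 0.5, -1.8]
opening: 0.159
grasp_force: 78.8
```

>>> {"method": "send_rows", "body": {"steps": [[0, 0, 0, 0, 0, 0.1, 0.1], [0, 0, 0, 0, 0, 0.1, 0.1], [0, 0, 0, 0, 0, 0, 0.1], [0, 0, 0, 0, 0, 0, 0.1]]}}

```text
t: 18.4
ee_pos: [555.2, 132.0, 65.1]
ee_rot: [-2.315, 2.122, 0.002]
force: [0.0, -0.7, -1.6]
opening: 0.158
grasp_force: 78.9
```

Run:
```python
from h import *
go([554.1,133.5,64.5],-85)
c=camera_info("top");p,d=snapshot("top");W=cloud(d,c);x,y,z=[W[...,i] for i in range(3)]
m=(abs(x-554)<75)&(abs(y-131)<95)&(z>46)&(z<66);print(m.sum(),rect(W[m][:,:2]),np.median(z[m]))
```

```text
t 18.40 tcp [555.2 132.   65.1] xyaw -85.0 z [ 0.     0.002 -1.   ] open 0.16 gf 79 F [ 0.  -0.7 -1.6] q [ 0.52  0.47 -0.33 -0.   -0.77 -0.43]
shift cm [-0.16  0.1   0.06] turn z -0.0
1509 c=(554.2,132.7) long 151.1 short 110.7 longaxis -84.5deg 54.80019763995602
```

>>> {"method": "send_rows", "body": {"steps": [[0, 0, 0, 0, 0, 0.1, 0.1], [0, 0, 0, 0, 0, 0.05, 0.1], [0, 0, 0, 0, 0, 0, 0.1], [0, 0, 0, 0, 0, 0, 0.1]]}}

```text
t: 18.78
ee_pos: [555.3, 132.0, 65.1]
ee_rot: [-2.315, 2.121, 0.001]
force: [-2.8, 0.1, 7.7]
opening: 0.156
grasp_force: 79.9
```

>>> {"method": "send_rows", "body": {"steps": [[0, 0, 0, 0, 0, 0, 0.2], [0, 0, 0, 0, 0, 0, 0.35], [0, 0, 0, 0, 0, 0, 0.5], [0, 0, 0, 0, 0, 0, 0.5], [0, 0, 0, 0, 0, -0.5, 0.5], [0, 0, 0, 0, 0, -1.5, 0.5], [0, 0, 0, 0, 0, -3, 0.5], [0, 0, 0, 0, 0, -3.5, 0.5], [0, 0, 0, 0, 0, -3.5, 0.5], [0, 0, 0, 0, 0, -3, 0.5], [0, 0, 0, -1.5, 0, -1, 0.5], [0, 0, 0, -1.5, 0, 0, 0.5]]}}

```text
t: 19.78
ee_pos: [554.1, 162.5, 227.7]
ee_rot: [-2.308, 2.118, -0.003]
force: [0.4, -0.1, -0.7]
opening: 0.501
grasp_force: 0.0
```

>>> {"method": "send_rows", "body": {"steps": [[0, 0, 0, -3, 0, 0, 0.5], [0, 0, 0, -3, 0, 0, 0.5], [0, 0, 0, -1, 0, 0, 0.5], [0, 0, 0, 0, 0, 0, 0.5], [0, 0, 0, 0, 0, 0, 0.5]]}}

```text
t: 20.2
ee_pos: [545.5, 231.8, 222.1]
ee_rot: [2.316, -2.12, -0.003]
force: [-0.1, 0.6, -0.3]
opening: 0.503
grasp_force: 0.0
```

Run:
```python
from h import *
go([459,-358,240],-80)
for n in("wrist","scene","top"):
    c=camera_info(n);p,d=snapshot(n);W=cloud(d,c);x,y,z=[W[...,i] for i in range(3)]
    for a,b in((46,66),(69,84)):
        m=(abs(x-554)<75)&(abs(y-131)<90)&(z>a)&(z<b)
        if m.sum()>20: print(n,a,m.sum(),rect(W[m][:,:2]),"zmed %.1f"%np.median(z[m]))
    m=(abs(x-458)<75)&(abs(y+358)<85)&(z>122)&(z<145)
    if m.sum()>20: print("bar",rect(W[m][:,:2]))
```

```text
t 20.20 tcp [545.5 231.8 222.1] xyaw -84.9 z [-0.003 -0.    -1.   ] open 0.50 gf 0 F [-0.1  0.6 -0.3] q [ 0.67  0.34 -0.09 -0.   -1.15 -0.58]
shift cm [57.98 13.84 -1.77] turn z -4.9
wrist 46 18781 c=(556.0,142.9) long 125.3 short 110.4 longaxis -85.0deg zmed 56.8
wrist 69 1689 c=(556.8,130.7) long 59.7 short 15.8 longaxis -85.5deg zmed 76.7
scene 46 1145 c=(556.5,129.8) long 156.6 short 111.3 longaxis -84.4deg zmed 54.6
scene 69 83 c=(557.1,129.6) long 62.7 short 16.8 longaxis -85.9deg zmed 74.0
bar c=(460.0,-360.0) long 140.6 short 24.1 longaxis -79.9deg
top 46 2196 c=(555.0,132.9) long 150.3 short 110.8 longaxis -85.0deg zmed 54.8
top 69 145 c=(554.4,131.8) long 57.6 short 16.6 longaxis -85.9deg zmed 74.4
bar c=(457.5,-355.9) long 139.0 short 23.9 longaxis -79.9deg
```

The board is seated flat, at a height of 55-56 mm and a yaw of 5°. On to the carrier, stopping short of it for a wrist look.

>>> {"method": "send_rows", "body": {"steps": [[0, 0, -5, 0, 0, 0, 0.5], [0, 0, 0, 1.5, 0.6, -0.4, 0.5], [0, 0, 0, 3, 1.1, -0.4, 0.5], [0, 0, 0, 3.2, 1.2, -0.4, 0.5], [0, 0, 0, 3.2, 1.2, -0.4, 0.5], [0, 0, 0, 3.2, 1.2, -0.4, 0.5], [0, 0, 0, 3.2, 1.2, 0, 0.5], [0, 0, 0, 3.2, 1.2, 0, 0.5], [0, 0, 0, 3.2, 1.2, 0, 0.5], [0, 0, 0, 3.2, 1.2, 0, 0.5], [0, 0, 0, 3.2, 1.2, 0, 0.5], [0, 0, 0, 3.2, 1.2, 0, 0.5]]}}

```text
t: 21.35
ee_pos: [479.4, -121.0, 243.6]
ee_rot: [-2.402, 2.022, 0.001]
force: [0.8, 0.0, -0.4]
opening: 0.503
grasp_force: 0.0
```

>>> {"method": "send_rows", "body": {"steps": [[0, 0, 0, 3.2, 1.2, 0, 0.5], [0, 0, 0, 3.2, 1.2, 0, 0.5], [0, 0, 0, 3.2, 1.2, 0, 0.5], [0, 0, 0, 3.2, 1.2, 0, 0.5], [0, 0, 0, 2, 1.2, 0, 0.5], [0, 0, 0, 1, 0.5, 0, 0.5], [0, 0, 0, 0, 0, 0, 0.5], [0, 0, 0, 0, 0, 0, 0.5]]}}

```text
t: 22.02
ee_pos: [443.6, -285.8, 242.9]
ee_rot: [-2.402, 2.022, 0.002]
force: [-0.2, -1.0, 1.0]
opening: 0.5
grasp_force: 0.0
```

Run:
```python
from h import *
go([459,-358,170],-80)
c=camera_info("wrist");p,d=snapshot("wrist");W=cloud(d,c);x,y,z=[W[...,i] for i in range(3)]
cv2.imwrite("pics/w6.png",p)
for a,b in((122,145),(60,80)):
    m=(abs(x-458)<75)&(abs(y+358)<90)&(z>a)&(z<b)
    if m.sum()>20: print(a,m.sum(),rect(W[m][:,:2]),np.percentile(z[m],[50,95]))
```

```text
t 22.02 tcp [ 443.6 -285.8  242.9] xyaw -80.2 z [ 0.     0.002 -1.   ] open 0.50 gf 0 F [-0.2 -1.   1. ] q [-0.27  0.21 -0.21 -0.   -1.15  0.44]
shift cm [ 7.39 -0.28  7.27] turn z -0.2
122 4729 c=(458.6,-356.3) long 132.5 short 23.5 longaxis -80.0deg [133.03188649 137.03844922]
60 4401 c=(459.5,-359.5) long 139.8 short 100.2 longaxis -80.1deg [73.4153192  74.90161308]
```

The wrist depth data puts the carrier at (459.3,-359.2), yaw 10°, with the bar top at 133. I'll descend onto the bar.

>>> {"method": "send_rows", "body": {"steps": [[0, 0, 0, 2, -0.1, 0, 0.5], [0, 0, 0, 3, -0.2, 0, 0.5], [0, 0, 0, 2, 0, 0, 0.5], [0, 0, 0, 0.5, 0, 1, 0.5], [0, 0, 0, 0, 0, 2.5, 0.5], [0, 0, 0, 0, 0, 3, 0.5], [0, 0, 0, 0, 0, 3, 0.5], [0, 0, 0, 0, 0, 2.5, 0.5], [0, 0, 0, 0, 0, 1.5, 0.5], [0, 0, 0, 0, 0, 0, 0.5], [0, 0, 0, 0, 0, 0, 0.5]]}}

```text
t: 22.98
ee_pos: [460.4, -357.1, 107.1]
ee_rot: [-2.408, 2.017, 0.005]
force: [0.4, -0.6, 0.3]
opening: 0.498
grasp_force: 0.0
```

Run:
```python
from h import *
go([459.3,-359.2,108],-80)
```

```text
t 22.98 tcp [ 460.4 -357.1  107.1] xyaw -79.9 z [-0.002  0.002 -1.   ] open 0.50 gf 0 F [ 0.4 -0.6  0.3] q [-0.38  0.43 -0.26 -0.   -0.88  0.56]
shift cm [ 0.18  0.14 -0.09] turn z 0.1
```

>>> {"method": "send_rows", "body": {"steps": [[0, 0, 0, 0.2, 0.1, 0, 0.5], [0, 0, 0, 0, 0, 0, 0.1], [0, 0, 0, 0, 0, 0, 0.1], [0, 0, 0, 0, 0, 0, 0.1], [0, 0, 0, 0, 0, 0, 0.1], [0, 0, 0, 0, 0, 0, 0.1], [0, 0, 0, 0, 0, 0, 0.1]], "squeeze": 110}}

```text
t: 23.57
ee_pos: [459.5, -360.9, 109.3]
ee_rot: [-2.406, 2.019, 0.0]
force: [-4.0, 0.5, 6.6]
opening: 0.151
grasp_force: 107.4
```

Run:
```python
from h import *
go([459.3,-359.2,108],-80)
```

```text
t 23.57 tcp [ 459.5 -360.9  109.3] xyaw -80.0 z [ 0.001  0.001 -1.   ] open 0.15 gf 107 F [-4.   0.5  6.6] q [-0.39  0.43 -0.26 -0.   -0.89  0.56]
shift cm [-0.17 -0.    0.13] turn z -0.0
```

>>> {"method": "send_rows", "body": {"steps": [[0, 0, 0, 0, 0, -0.3, 0.1], [0, 0, 0, 0, 0, -0.6, 0.1], [0, 0, 0, 0, 0, -1, 0.1], [0, 0, 0, 0, 0, -2, 0.1], [0, 0, 0, 0, 0, -2.5, 0.1], [0, 0, 0, 0, 0, -2.5, 0.1], [0, 0, 0, 0, 0, -2, 0.1], [0, 0, 0, 0, 0, -1, 0.1], [0, 0, 0, 0, 0, 0, 0.1]]}}

```text
t: 24.32
ee_pos: [461.0, -361.2, 229.5]
ee_rot: [-2.405, 2.018, -0.007]
force: [-0.4, -0.6, -5.5]
opening: 0.151
grasp_force: 107.9
```

Run:
```python
from h import *
go([555.5,131.3,230],-85)
s=manip.get_state();R=Rn.from_rotvec(s["ee_rot"]).as_matrix();p0=np.array(s["ee_pos"])
for n in ("wrist","scene"):
    c=camera_info(n);p,d=snapshot(n);W=cloud(d,c);x,y,z=[W[...,i] for i in range(3)]
    T=(W-p0)@R
    m=(abs(T[...,0])<95)&(abs(T[...,1])<75)&(T[...,2]>25)&(T[...,2]<48)&(z>30);q=T[m]
    if len(q)>20: print(n,len(q),rect(q[:,:2]),"x %.1f %.1f y %.1f %.1f"%(*np.percentile(q[:,0],[.5,99.5]),*np.percentile(q[:,1],[.5,99.5])))
```

```text
t 24.32 tcp [ 461.  -361.2  229.5] xyaw -80.0 z [ 0.005 -0.001 -1.   ] open 0.15 gf 108 F [-0.4 -0.6 -5.5] q [-0.39  0.32 -0.1  -0.   -1.15  0.56]
shift cm [-4.686e+01 -1.786e+01 -3.000e-02] turn z 5.0
wrist 7888 c=(6.6,-0.3) long 123.8 short 100.4 longaxis 0.0deg x -49.7 68.4 y -50.0 49.4
scene 808 c=(-2.4,-0.3) long 142.8 short 100.1 longaxis 0.6deg x -72.3 68.5 y -49.9 49.8
```

>>> {"method": "send_rows", "body": {"steps": [[0, 0, 2.5, 0, 0, 0, 0.1], [0, 0, 2.5, 0, 0, 0, 0.1], [0, 0, 0, -1, -0.3, 0, 0.1], [0, 0, 0, -1.8, -0.5, 0, 0.1], [0, 0, 0, -2.4, -0.7, 0, 0.1], [0, 0, 0, -2.7, -0.8, 0, 0.1], [0, 0, 0, -2.7, -0.8, 0, 0.1], [0, 0, 0, -2.7, -0.8, 0, 0.1], [0, 0, 0, -2.7, -0.8, 0, 0.1], [0, 0, 0, -2.7, -0.8, 0, 0.1], [0, 0, 0, -2.7, -0.8, 0, 0.1], [0, 0, 0, -2.7, -0.8, 0, 0.1]]}}

```text
t: 25.42
ee_pos: [508.5, -112.4, 225.5]
ee_rot: [2.316, -2.121, -0.006]
force: [1.1, -0.3, -6.2]
opening: 0.146
grasp_force: 107.6
```

>>> {"method": "send_rows", "body": {"steps": [[0, 0, 0, -2.7, -0.8, 0, 0.1], [0, 0, 0, -2.7, -0.8, 0, 0.1], [0, 0, 0, -2.7, -0.8, 0, 0.1], [0, 0, 0, -2.7, -0.8, 0, 0.1], [0, 0, 0, -2.7, -0.8, 0, 0.1], [0, 0, 0, -2.7, -0.6, 0, 0.1], [0, 0, 0, -2.5, -0.6, 0, 0.1], [0, 0, 0, -2.1, -0.5, 0, 0.1], [0, 0, 0, -1.6, -0.4, 0, 0.1], [0, 0, 0, -1, -0.3, 0, 0.1], [0, 0, 0, -0.6, -0.2, 0, 0.1], [0, 0, 0, 0, 0, 0, 0.1]]}}

```text
t: 26.42
ee_pos: [554.4, 131.1, 226.9]
ee_rot: [-2.317, 2.121, 0.002]
force: [0.5, -0.8, -5.5]
opening: 0.153
grasp_force: 107.6
```

>>> {"method": "send_rows", "body": {"steps": [[0, 0, 0, 0, 0, 1.5, 0.1], [0, 0, 0, 0, 0, 1.5, 0.1], [0, 0, 0, 0, 0, 1, 0.1], [0, 0, 0, 0, 0, 0, 0.1], [0, 0, 0, 0, 0, 0, 0.1]]}}

```text
t: 26.83
ee_pos: [554.2, 129.5, 187.2]
ee_rot: [2.315, -2.123, -0.002]
force: [-0.3, 0.5, -5.3]
opening: 0.146
grasp_force: 107.6
```

```bash
cat > m3.py <<'E'
from h import *
go([555.5,129.7,165.3],-85)
s=manip.get_state();R=Rn.from_rotvec(s["ee_rot"]).as_matrix();p0=np.array(s["ee_pos"])
for n in ("wrist","scene","top"):
    c=camera_info(n);p,d=snapshot(n);W=cloud(d,c);x,y,z=[W[...,i] for i in range(3)]
    T=(W-p0)@R
    m=(abs(T[...,0])<95)&(abs(T[...,1])<75)&(T[...,2]>25)&(T[...,2]<48);q=W[m]
    if len(q)>20:
        t=T[m];print(n,"carrier",rect(q[:,:2]),"toolx %.1f %.1f y %.1f %.1f"%(*np.percentile(t[:,0],[.5,99.5]),*np.percentile(t[:,1],[.5,99.5])))
    m=(abs(x-555)<80)&(abs(y-131)<100)&(z>47)&(z<63);q=W[m]
    if len(q)>20: print(n,"board",len(q),rect(q[:,:2]))
E
python3 m3.py
```

```text
t 26.83 tcp [554.2 129.5 187.2] xyaw -85.1 z [-0.001  0.001 -1.   ] open 0.15 gf 108 F [-0.3  0.5 -5.3] q [ 0.51  0.33 -0.2  -0.   -1.05 -0.43]
shift cm [-0.01 -0.13  2.19] turn z -0.1
wrist carrier c=(554.9,123.4) long 124.3 short 100.3 longaxis -85.0deg toolx -50.1 68.2 y -50.0 49.5
wrist board 1707 c=(562.8,60.3) long 109.8 short 8.2 longaxis 5.0deg
scene carrier c=(555.5,132.2) long 147.6 short 100.9 longaxis -84.9deg toolx -73.0 70.5 y -51.8 48.5
scene board 637 c=(556.6,128.9) long 156.1 short 111.6 longaxis -85.4deg
top carrier c=(553.2,133.9) long 140.1 short 100.9 longaxis -84.9deg toolx -74.3 65.5 y -49.7 50.9
top board 444 c=(554.2,131.6) long 148.5 short 110.4 longaxis -84.8deg
```

>>> {"method": "send_rows", "body": {"steps": [[0, 0, 0, 0, -0.1, 0.5, 0.1], [0, 0, 0, 0, 0, 0.6, 0.1], [0, 0, 0, 0, 0, 0.4, 0.1], [0, 0, 0, 0, 0, 0.2, 0.1], [0, 0, 0, 0, 0, 0.1, 0.1], [0, 0, 0, 0, 0, 0.1, 0.1], [0, 0, 0, 0, 0, 0.1, 0.1], [0, 0, 0, 0, 0, 0, 0.1], [0, 0, 0, 0, 0, 0, 0.1]]}}

```text
t: 27.73
ee_pos: [555.5, 130.6, 167.6]
ee_rot: [-2.315, 2.122, 0.002]
force: [0.3, -0.2, -5.6]
opening: 0.148
grasp_force: 107.8
```

```bash
python3 m3.py
```

```text
t 27.73 tcp [555.5 130.6 167.6] xyaw -85.0 z [ 0.     0.002 -1.   ] open 0.15 gf 108 F [ 0.3 -0.2 -5.6] q [ 0.51  0.35 -0.22 -0.   -1.   -0.43]
shift cm [0.09 0.01 0.23] turn z -0.0
wrist carrier c=(556.3,124.6) long 124.3 short 100.6 longaxis -85.1deg toolx -49.8 68.2 y -49.9 49.5
wrist board 1994 c=(563.0,60.4) long 109.8 short 8.3 longaxis 5.0deg
scene carrier c=(556.3,131.7) long 145.8 short 100.1 longaxis -84.8deg toolx -71.9 71.9 y -50.7 49.0
scene board 427 c=(557.5,129.1) long 154.1 short 110.2 longaxis -85.0deg
top carrier c=(553.3,134.5) long 140.5 short 100.9 longaxis -84.8deg toolx -73.9 66.2 y -48.5 52.3
top board 337 c=(554.2,131.3) long 147.7 short 109.8 longaxis -84.8deg
```

>>> {"method": "send_rows", "body": {"steps": [[0, 0, 0, 0.15, 0, 0, 0.1], [0, 0, 0, 0, 0, 0.1, 0.1], [0, 0, 0, 0, 0, 0.05, 0.1], [0, 0, 0, 0, 0, 0.05, 0.1], [0, 0, 0, 0, 0, 0, 0.1], [0, 0, 0, 0, 0, 0, 0.1]]}}

```text
t: 28.38
ee_pos: [555.5, 129.0, 165.7]
ee_rot: [-2.315, 2.122, 0.002]
force: [-0.8, -0.4, -4.7]
opening: 0.151
grasp_force: 108.0
```

>>> {"method": "send_rows", "body": {"steps": [[0, 0, 0, 0, 0, 0.05, 0.1], [0, 0, 0, 0, 0, 0, 0.1], [0, 0, 0, 0, 0, 0, 0.1]]}}

```text
t: 28.63
ee_pos: [555.5, 129.0, 165.6]
ee_rot: [-2.315, 2.122, 0.001]
force: [-2.4, -1.7, 0.5]
opening: 0.149
grasp_force: 108.2
```

Contact made. I'll press a touch more, release and retreat.

>>> {"method": "send_rows", "body": {"steps": [[0, 0, 0, 0, 0, 0.05, 0.1], [0, 0, 0, 0, 0, 0, 0.1], [0, 0, 0, 0, 0, 0, 0.2], [0, 0, 0, 0, 0, 0, 0.35], [0, 0, 0, 0, 0, 0, 0.5], [0, 0, 0, 0, 0, 0, 0.5], [0, 0, 0, 0, 0, -0.5, 0.5], [0, 0, 0, 0, 0, -1.5, 0.5], [0, 0, 0, 0, 0, -2.5, 0.5], [0, 0, 0, 0, 0, -3, 0.5], [0, 0, 0, 0, 0, -3, 0.5], [0, 0, 0, 0, 0, -1.5, 0.5]]}}

```text
t: 29.63
ee_pos: [557.4, 129.3, 289.4]
ee_rot: [-2.311, 2.117, -0.005]
force: [0.2, -0.3, 0.1]
opening: 0.5
grasp_force: 0.0
```

>>> {"method": "send_rows", "body": {"steps": [[0, 0, 0, -1.5, 0.5, 0, 0.5], [0, 0, 0, -3, 1.5, 0, 0.5], [0, 0, 0, -3, 1.5, 0, 0.5], [0, 0, 0, -2, 1, 0, 0.5], [0, 0, 0, -0.5, 0.5, 0, 0.5], [0, 0, 0, 0, 0, 0, 0.5], [0, 0, 0, 0, 0, 0, 0.5]]}}

```text
t: 30.22
ee_pos: [497.2, 224.1, 285.1]
ee_rot: [-2.315, 2.121, 0.001]
force: [0.9, -0.1, 0.3]
opening: 0.502
grasp_force: 0.0
```

Run:
```python
from h import *
go([555.5,129.7,165.3],-85)
for n in("wrist","scene","top"):
    c=camera_info(n);p,d=snapshot(n);W=cloud(d,c);x,y,z=[W[...,i] for i in range(3)]
    for k,a,b in(("board",47,63),("walls",120,138),("bar",178,200)):
        m=(abs(x-555)<80)&(abs(y-131)<100)&(z>a)&(z<b)
        if m.sum()>20: print(n,k,m.sum(),rect(W[m][:,:2]),"zmed %.1f"%np.median(z[m]))
    if n=="scene": cv2.imwrite("pics/s7.png",cv2.resize(p[120:345,130:430],(800,600),interpolation=2))
    if n=="top":
        for k,u,v,r,a,b in(("jar",703,-43,45,50,100),("clay",409,-79,45,40,70),("white",388,147,40,40,70),("rim",550,-159,55,44,60)):
            m=(abs(x-u)<r)&(abs(y-v)<r)&(z>a)&(z<b); print(k,m.sum()>5 and rect(W[m][:,:2]))
```

```text
t 30.22 tcp [497.2 224.1 285.1] xyaw -85.0 z [ 0.001  0.002 -1.   ] open 0.50 gf 0 F [ 0.9 -0.1  0.3] q [ 0.72  0.21 -0.1  -0.   -1.26 -0.63]
shift cm [ 9.94 -4.96 11.96] turn z 0.0
wrist board 356 c=(503.0,129.4) long 142.3 short 2.0 longaxis -84.8deg zmed 56.8
wrist walls 3273 c=(554.4,139.3) long 122.4 short 100.0 longaxis -84.9deg zmed 129.6
wrist bar 4409 c=(552.7,146.0) long 108.0 short 24.0 longaxis -85.3deg zmed 189.0
scene board 416 c=(592.8,110.0) long 187.3 short 91.0 longaxis 59.6deg zmed 54.9
scene walls 393 c=(554.9,131.0) long 145.7 short 100.9 longaxis -85.0deg zmed 126.8
scene bar 229 c=(555.6,128.1) long 144.0 short 23.9 longaxis -84.7deg zmed 186.6
top board 295 c=(554.1,131.7) long 148.5 short 110.0 longaxis -84.6deg zmed 55.1
top walls 479 c=(552.8,132.5) long 140.0 short 102.2 longaxis -85.2deg zmed 127.3
top bar 453 c=(552.4,132.2) long 139.1 short 23.9 longaxis -85.2deg zmed 187.1
jar c=(703.7,-42.9) long 51.9 short 51.8 longaxis -43.8deg
clay c=(407.9,-78.0) long 61.9 short 61.3 longaxis -48.0deg
white c=(387.3,147.7) long 48.5 short 48.1 longaxis -84.5deg
rim c=(551.7,-155.9) long 80.1 short 78.1 longaxis 44.6deg
```

View pics/s7.png

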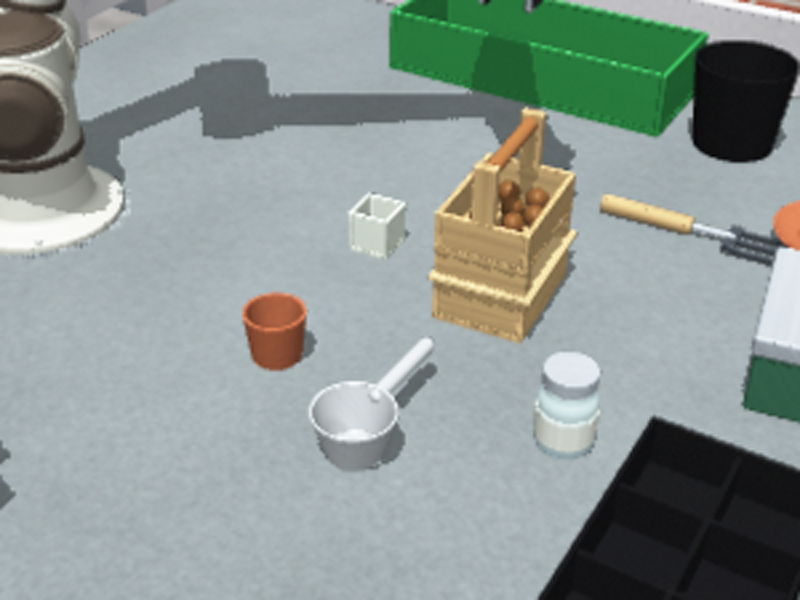

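The stack is square and level at (505,240), the empty scoop stands upright at (355,425), and the jar and both pots have not moved; the hand fork lies as it did. I'll hand in.

```bash
python3 -c "
from bench import manip
print(manip.hand_in())"
```

```text
the job is handed in; nothing more can be done
None
```

The job is handed in at about 30 s: all six bulbs are in the tray, the board and the carrier are set squarely on top, the empty scoop stands upright, and the pots, jar and hand fork look undisturbed (I did not re-check the trowel, which the arm never went near).

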